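# Put the pH buffers back in their colour-coded caddy cups

### The job

The pH calibration caddy was packed up wrongly: put every buffer bottle into the cup of its own cap's colour, parking one on the way in a free spot, and stand the wash bottle in the white cup. All four must stand upright on the floors of their cups, released and at rest; never tip a bottle over. One buffer may already be in its own cup; that is where it belongs.

Things in the scene. Friction and masses are not known exactly. Their poses are not given: they have to be found in the camera images.
- buffer_red: closed round white plastic bottle with ribbed red screw cap and red label band, pH 4 buffer; 58 mm across, 105 mm tall, about 0.16 kg. Origin: centre of its underside, z up. Take it by the cap: 38 mm across, 82 to 105 mm above the origin (below, the shoulder slopes out to full width at 64 mm). At the start it stands in one of the coloured cups.
- buffer_yellow: closed round white plastic bottle with ribbed yellow screw cap and yellow label band, pH 7 buffer; 58 mm across, 105 mm tall, about 0.16 kg. Origin: centre of its underside, z up. Take it by the cap: 38 mm across, 82 to 105 mm above the origin (below, the shoulder slopes out to full width at 64 mm). At the start it stands in one of the coloured cups.
- buffer_blue: closed round white plastic bottle with ribbed blue screw cap and blue label band, pH 10 buffer; 58 mm across, 105 mm tall, about 0.16 kg. Origin: centre of its underside, z up. Take it by the cap: 38 mm across, 82 to 105 mm above the origin (below, the shoulder slopes out to full width at 64 mm). At the start it stands in one of the coloured cups.
- rinse_bottle: pale translucent wash bottle, red screw collar, bent red spout; 158 mm tall, 0.19 kg, on the desk at the start. Origin on its underside, z up; the bottle's own axis stands at x = 0, y = +19 mm of its frame, the spout bends over to its -y. Body 62 mm across. Take it by the collar, 34 mm across, 115 to 131 mm above the underside, fingers closing along its x clear of the spout.
- rinse_axis (a point): the point on the wash bottle's own axis at its underside; same axes as the wash bottle
- seat_red: flared round cup of red plastic, one of four fixed in the grey caddy, its underside 16 mm above the desk. 89 mm across at the rim, 22 mm tall; inside it narrows from 80 mm at the rim to 68 mm over the floor. Origin: centre of its underside, z up; floor 3 mm, rim 22 mm above it. The place of the buffer bottle with the red cap. The cups change places each start.
- seat_yellow: flared round cup of yellow plastic, one of four fixed in the grey caddy, its underside 16 mm above the desk. 89 mm across at the rim, 22 mm tall; inside it narrows from 80 mm at the rim to 68 mm over the floor. Origin: centre of its underside, z up; floor 3 mm, rim 22 mm above it. The place of the buffer bottle with the yellow cap. The cups change places each start.
- seat_blue: flared round cup of blue plastic, one of four fixed in the grey caddy, its underside 16 mm above the desk. 89 mm across at the rim, 22 mm tall; inside it narrows from 80 mm at the rim to 68 mm over the floor. Origin: centre of its underside, z up; floor 3 mm, rim 22 mm above it. The place of the buffer bottle with the blue cap. The cups change places each start.
- seat_white: flared round cup of white plastic, one of four fixed in the grey caddy, its underside 16 mm above the desk. 89 mm across at the rim, 22 mm tall; inside it narrows from 80 mm at the rim to 68 mm over the floor. Origin: centre of its underside, z up; floor 3 mm, rim 22 mm above it. The place of the wash bottle; empty at the start. The cups stand in a square, 98 mm apart.
Things that resemble listed ones, but are neither listed nor needed, are in the scene too. What is shaped like the buffer_yellow but purple is not meant. What is shaped like the buffer_red but orange is not meant.

How it is judged:
At the end, for the whole second after the job is handed in: The red-, yellow- and blue-capped bottles stand in the cups of the same colour and the wash bottle in the white cup: each within 10 mm of the cup's centre, its underside on the cup's floor (no more than 4 mm above it), upright within 0.12 rad (7 degrees), and at rest (horizontal distance between buffer_red and seat_red below 0.01 m and z of buffer_red in the frame of seat_red between -0.001 and 0.007 m and angle between each of buffer_red, buffer_yellow, buffer_blue, rinse_bottle's own z axis and vertical below 0.12 rad and linear speed of each of buffer_red, buffer_yellow, buffer_blue, rinse_bottle below 0.02 m/s and angular speed of each of buffer_red, buffer_yellow, buffer_blue, rinse_bottle below 0.2 rad/s and horizontal distance between buffer_yellow and seat_yellow below 0.01 m and z of buffer_yellow in the frame of seat_yellow between -0.001 and 0.007 m and horizontal distance between buffer_blue and seat_blue below 0.01 m and z of buffer_blue in the frame of seat_blue between -0.001 and 0.007 m and horizontal distance between rinse_axis and seat_white below 0.01 m and z of rinse_axis in the frame of seat_white between -0.001 and 0.007 m); the robot touches nothing.
It fails at once if a bottle is tipped over (leans more than 40 degrees) (angle between any of buffer_red, buffer_yellow, buffer_blue, rinse_bottle's own z axis and vertical above 0.7 rad).
It also fails if it takes over 93 s, if anything falls off the work surface, if the arm or the gripper's body presses on something with over 40 N, if the wrist force passes 120 N, or if a joint passes its speed limit or range.

### The arm

A 7-joint arm with a two-finger parallel gripper is mounted at the origin on a cart in front of the work surface, level with it; the furniture and walls round the work are solid. World frame = base frame: x ahead of the robot, y to its left, z up, the work surface at z = 0. Lengths are in m, angles in rad, forces in N, time in s.
With the tool pointing down it reaches from about 0.4 to 0.85 m from the base axis. Payload 4.5 kg.
Tool frame: the origin (TCP) lies at the very end of the fingers, on their centre line; the grasp point (between the pads) lies 19 mm behind it; z points along the fingers, y is the line along which they close (so a half turn about z gives the same grasp; the last joint's range is limited). The gripper opens to 85 mm and grips with 20 to 120 N. Pads are 22 mm wide; open, the fingers measure 114 mm over their backs; the gripper's body (76 mm by 85 mm) begins 54 mm behind the grasp point. The pads swing forward as they close: fully open they stand 13 mm farther back than shut.
Start: joints at [1.34, 0.689, -0.195, 1.565, 0.157, 0.902, -0.215], TCP at [0.164, -0.603, 0.231] pointing down, gripper open.
Joint ranges: [-3.01, 3.01], [-0.46, 2.08], [-1.47, 1.51], [0.13, 2.56], [-1, 4.14], [0.04, 2.09], [-2.66, 2.66]. Speed limits (rad/s): [2.57, 2.57, 3.14, 3.14, 3.14, 3.14, 3.14].

### API

Orientations are given as [roll, pitch, yaw] about the fixed x, y, z axes, in that order (R = Rz(yaw) Ry(pitch) Rx(roll)).
In Python, from bench import telemetry, vision, env gives the robot as it stands.
- The arm moves only by the tool send_path, called after ">>>" by a JSON object that holds its "name" and its "arguments". Schema: {"type":"object","properties":{"steps":{"type":"object","properties":{"offsets":{"type":"array","items":{"type":"array","items":{"type":"number"},"minItems":6,"maxItems":6},"minItems":1,"maxItems":8}},"additionalProperties":false,"required":["offsets"]},"aperture":{"type":"number"},"grip_force":{"type":"number"},"only":{"type":"string"},"quiet":{"type":"boolean"},"lines":{"type":"string"}},"required":["steps"],"additionalProperties":false}. steps is an object whose key "offsets" holds a list of rows, 1 to 8 of them, each of 6 numbers: dx, dy, dz in units of 5 mm, then a rotation vector rx, ry, rz in rad; each row is the pose to reach, as a shift and turn from the pose commanded when the call began, along the tool's axes at that moment; what a row does not reach only later rows make up. A row lasts 1/8 s, in which the tool goes at most 0.0625 m and 0.188 rad, less where a joint would pass 70% of its speed; a pose out of reach is approached as far as the arm can. aperture is the opening from 0.0 (shut) to 1.0 (fully open), set as the call begins (left out keeps the last). The fingers move at their own pace and stop on an object; grip_force is the grip in N (left out, the last holds). Time passes only in rows, so rows that do not move let the fingers close. The tool returns the time, the measured TCP pose, the force, the opening and the grip force at its end. only (a regular expression) keeps the lines of the reply that match it, lines (a string "A,B") keeps lines A to B, and quiet returns only ok. Input that does not fit is refused with a message, and nothing moves.
- telemetry.state(): the state, without advancing time (a new reading comes with each control period).
- vision.capture(name): name is "scene" or "top"; returns a dict with "pixels" (420x560x3 uint8, red, green, blue), "intrinsics" (3x3 intrinsics, pixels), "rvec" (rotation vector, rad) and "tvec" (3), from world to camera coordinates, as OpenCV has them. Camera axes: x right, y down, z forward; pixel columns grow to the right and rows downward; lengths in m; the calibration is good to about 2 mm. A picture is of the moment at which its call begins. There is no depth.
- env.close_job(): hands the job in; it is judged then, once.
The state is a dict: "clock": time; "joint_positions": joint angles; "joint_vel": joint speeds; "joint_torque": joint torques, N m; "tool_pos": TCP position; "ee_rot": TCP orientation; "contact_force": force on the tool from outside, world axes, zero at the start; "wrist_torque": the same for the moment, N m; "width": opening from 0.0 (shut) to 1.0 (fully open); "grasp_force": force on a finger pad.
Only numpy, scipy, OpenCV 4.12 (cv2) and the standard library are available. Lean on these libraries where they do the work, as an engineer would, in place of code of your own. Each camera call takes 0.05 s, during which the arm holds its last target. There are 200 camera calls.

## Working session

There is one attempt and no reset: what is moved stays moved. The work goes in short steps, Python scripts to look and compute and a tool call to move; the robot and the scene stay as the last step left them, time stands still between calls to the robot, and variables do not carry over. Pictures are saved under pics/ and viewed, at most 14 in all, crops included, and the job is handed in when it is done.

```bash
mkdir -p pics; ls; cat > h.py <<'E'
import numpy as np, cv2
from bench import telemetry, vision, env
def cap(n,save=None):
    c=vision.capture(n)
    if save: cv2.imwrite('pics/'+save,cv2.cvtColor(c['pixels'],cv2.COLOR_RGB2BGR))
    return c
def ray(c,u,v,z):
    R,_=cv2.Rodrigues(np.array(c['rvec'],float)); t=np.array(c['tvec'],float).ravel()
    d=R.T@np.linalg.inv(np.array(c['intrinsics']))@np.array([u,v,1.]); o=-R.T@t
    return (o+d*(z-o[2])/d[2])
def proj(c,p):
    return cv2.projectPoints(np.array(p,float).reshape(-1,3),np.array(c['rvec'],float),np.array(c['tvec'],float),np.array(c['intrinsics'],float),None)[0].reshape(-1,2)
E
python3 - <<'E'
from h import *
for n in('scene','top'):
    c=cap(n,n+'0.png'); R,_=cv2.Rodrigues(np.array(c['rvec'],float)); print(n,-R.T@np.array(c['tvec']).ravel(),R.round(3).tolist(),c['intrinsics'])
print(telemetry.state())
E
```

```text
pics
scene [0.04264746 0.83904407 0.43616914] [[-0.88, -0.474, 0.009], [-0.208, 0.368, -0.906], [0.426, -0.8, -0.423]] [[387.58386699   0.         275.17191602]
 [  0.         387.58386699 207.69707307]
 [  0.           0.           1.        ]]
top [0.3379744  0.09209129 1.22920336] [[0.013, -1.0, 0.012], [-0.996, -0.014, -0.086], [0.086, -0.011, -0.996]] [[413.13612678   0.         278.166464  ]
 [  0.         413.13612678 215.65444171]
 [  0.           0.           1.        ]]
{'clock': 0.1, 'joint_positions': array([ 1.33981856,  0.68995631, -0.19455471,  1.56626724,  0.15730105,
        0.90249078, -0.21509516]), 'joint_vel': array([-8.30693765e-05,  2.11514416e-04,  2.54122383e-04, -2.85940301e-03,
        5.29082764e-05, -1.99097750e-04, -1.35513707e-03]), 'joint_torque': array([-3.30847033e-03, -5.40598941e+01, -1.27144039e+00, -1.58983809e+01,
        9.38428973e-03,  4.49013532e-03, -6.20311653e-06]), 'tool_pos': array([ 0.16337708, -0.60264592,  0.2305228 ]), 'ee_rot': array([-3.13986735e+00,  9.91188273e-05,  2.64889730e-01]), 'contact_force': array([0.29114389, 0.63861079, 0.75471843]), 'wrist_torque': array([-0.03997524, -0.01310114,  0.00640996]), 'grasp_force': 0.0, 'width': 1.0020253359604776}
```

View pics/scene0.png

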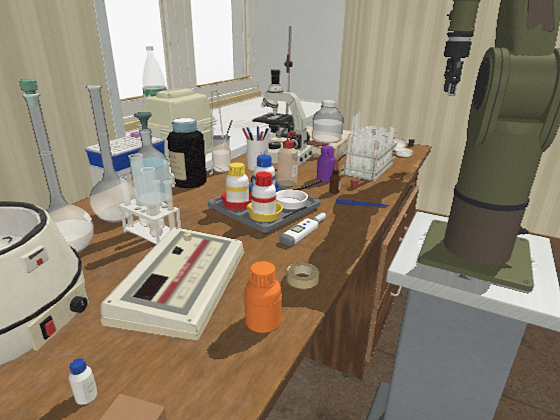

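View pics/top0.png

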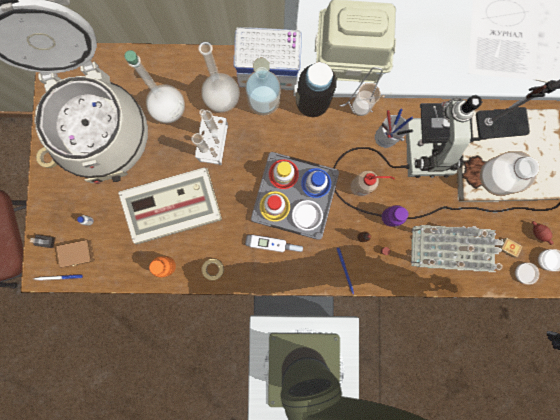

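Top view: caps are red (275,204) in the yellow cup, yellow (284,170) in the red cup, and blue (318,181) in what looks like the blue cup. The white cup (306,214) is empty and the wash bottle is at (368,182).

Possible mix-ups:
- **Red buffer:** the orange bottle (161,266) and the wash bottle's red collar (368,182). My choice is (275,204).
- **Yellow buffer:** the purple bottle (395,215). My choice is (284,170).
- **Blue buffer:** the small blue-capped vial (84,219). My choice is (318,181).
- **Wash bottle:** the pale bottle (368,182), rather than the flask (263,90).

I'll check these in one close crop.

```bash
cat >> h.py <<'E'
def blobs(c,h0,h1,roi,smin=130,vmin=60):
    u0,u1,v0,v1=roi
    hsv=cv2.cvtColor(c['pixels'],cv2.COLOR_RGB2HSV); H,S,V=[hsv[...,i].astype(int) for i in range(3)]
    m=((H>=h0)&(H<=h1) if h0<=h1 else (H>=h0)|(H<=h1))&(S>smin)&(V>vmin)
    k=np.zeros_like(m);k[v0:v1,u0:u1]=m[v0:v1,u0:u1]
    n,l,s,ce=cv2.connectedComponentsWithStats(k.astype(np.uint8))
    return [(ce[i].round(2).tolist(),s[i].tolist()) for i in range(1,n) if s[i][4]>15]
E
python3 - <<'E'
from h import *
c=cap('top'); p=cv2.cvtColor(c['pixels'],cv2.COLOR_RGB2BGR)
a=cv2.resize(p[145:245,240:400],None,fx=5,fy=5,interpolation=cv2.INTER_CUBIC)
s=cap('scene');q=cv2.cvtColor(s['pixels'],cv2.COLOR_RGB2BGR)
cv2.imwrite('pics/crop_top.png',a)
cv2.imwrite('pics/crop_scene.png',cv2.resize(q[130:240,200:350],None,fx=5,fy=5,interpolation=cv2.INTER_CUBIC))
roi=(245,400,150,240)
for n,h in dict(red=(172,5),yel=(20,33),blue=(105,128)).items():
    for b in blobs(c,*h,roi): print(n,b,ray(c,*b[0],.124).round(4))
E
```

```text
red ([282.86, 176.17], [269, 160, 29, 29, 259]) [0.541  0.0682 0.124 ]
red ([373.15, 178.26], [364, 173, 31, 12, 148]) [ 0.5389 -0.177   0.124 ]
red ([274.02, 202.32], [268, 196, 13, 14, 151]) [0.4694 0.0911 0.124 ]
yel ([283.46, 168.93], [277, 162, 14, 15, 163]) [0.5609 0.0668 0.124 ]
yel ([274.73, 208.52], [260, 191, 30, 30, 296]) [0.4526 0.089  0.124 ]
blue ([317.27, 181.39], [302, 168, 29, 30, 314]) [ 0.5281 -0.0252  0.124 ]
```

View pics/crop_top.png

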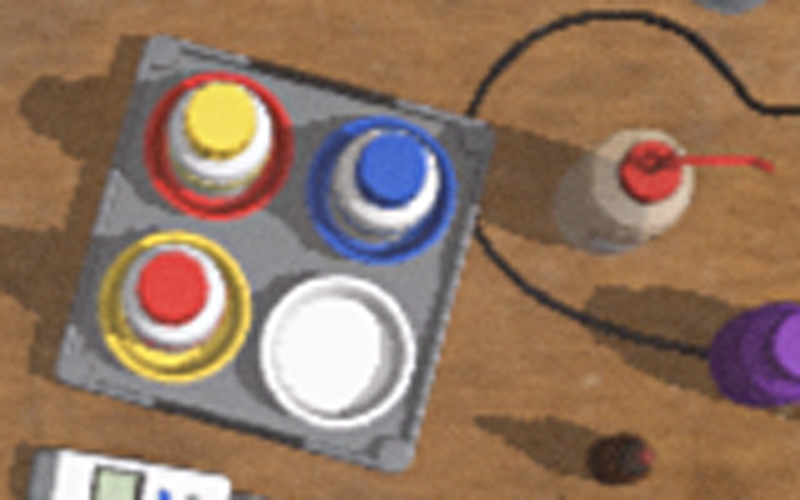

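View pics/crop_scene.png

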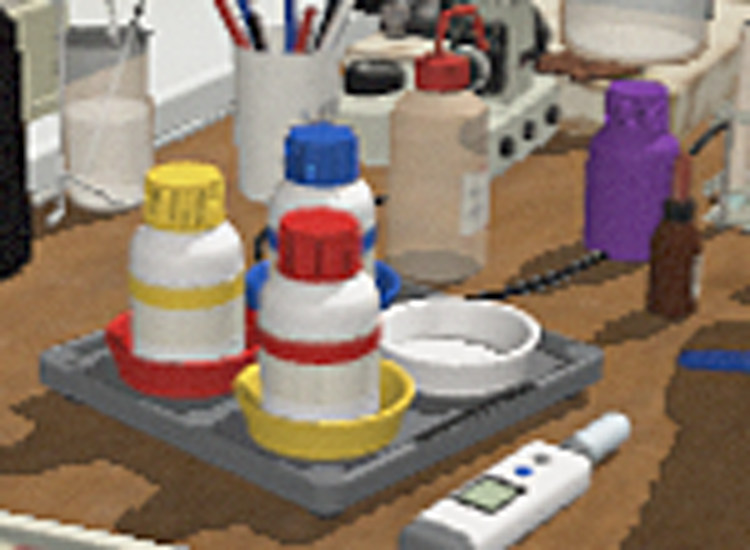

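The crops confirm the choices. In the top crop, red stands in the yellow cup (172,287), yellow in the red cup (221,119) and blue already in the blue cup (390,170). The white cup (338,350) is empty, and the wash bottle's collar is at (652,172) with the spout towards image right. Plan: red → white cup as the parking spot, yellow → yellow cup, red → red cup, wash bottle → white cup.

```bash
python3 - <<'E'
from h import *
from scipy.optimize import least_squares
c=cap('top'); s=cap('scene')
# cup rim centres from crop extents (px = crop/5 + origin - 0.4), rim z = .038
px=dict(red=(283.3,173.6),yellow=(274.5,205.9),blue=(315.9,182.5),white=(307.1,214.6))
W={k:ray(c,*p,.038)[:2] for k,p in px.items()}
g=dict(red=(-1,1),blue=(1,1),yellow=(-1,-1),white=(1,-1))
def model(q,k):
    a,b=g[k]; a*=.049;b*=.049
    e=np.array([np.cos(q[2]),np.sin(q[2])]); f=np.array([-e[1],e[0]])
    return q[:2]+a*e+b*f
q=least_squares(lambda q:np.concatenate([model(q,k)-W[k] for k in W]),[.5,.03,-1.8]).x
print('q',q.round(4))
for k in W: print(k,model(q,k).round(4),(model(q,k)-W[k]).round(4))
# caps: two-view triangulation
def tri(a,b):
    P=[np.array(x['intrinsics'])@np.c_[cv2.Rodrigues(np.array(x['rvec'],float))[0],np.array(x['tvec']).reshape(3,1)] for x in(c,s)]
    X=cv2.triangulatePoints(P[0],P[1],np.array(a,float).reshape(2,1),np.array(b,float).reshape(2,1)).ravel(); return X[:3]/X[3]
for n,a in dict(red=(274.05,202.1),yellow=(283.6,168.6),blue=(318,178.6)).items():
    w=ray(c,*a,.124); print(n,w.round(4),proj(s,w).round(1))
# rinse: collar & spout tip
print('collar',ray(c,370,179,.135).round(4),'tip',ray(c,393.8,177.8,.14).round(4), proj(s,ray(c,370,179,.131)))
base=ray(c,240+605/5-.4,145+215/5,.0);print(base)
for n,h in dict(red=(172,5),yel=(20,33),blue=(105,128)).items():
    for b in blobs(s,*h,(220,310,135,225)): print(n,b)
E
```

```text
q [ 0.5046  0.0298 -1.8243]
red [0.5643 0.0649] [-0.0001 -0.0002]
yellow [0.4694 0.0895] [ 0.0002 -0.    ]
blue [ 0.5397 -0.03  ] [0.0002 0.0004]
white [ 0.4449 -0.0054] [-0.0003 -0.0001]
red [0.47   0.0911 0.124 ] [[264.9 173.1]]
yellow [0.5618 0.0664 0.124 ] [[237.9 164. ]]
blue [ 0.5358 -0.0271  0.124 ] [[265.4 155.8]]
collar [ 0.5348 -0.1658  0.135 ] tip [ 0.5381 -0.2286  0.14  ] [[288.89586629 141.17711605]]
[ 0.5312217  -0.16909441  0.        ]
red ([287.94, 143.24], [283, 135, 11, 13, 83])
red ([263.44, 178.59], [256, 172, 16, 15, 213])
red ([243.24, 201.79], [221, 192, 55, 18, 310])
yel ([236.41, 168.79], [229, 162, 16, 14, 202])
yel ([236.65, 188.72], [226, 186, 23, 6, 80])
yel ([265.21, 213.69], [247, 202, 36, 20, 295])
blue ([263.58, 160.61], [257, 155, 14, 12, 158])
blue ([250.48, 186.52], [249, 183, 4, 9, 23])
blue ([276.83, 186.33], [275, 183, 5, 9, 30])
```

Units first: shifts go in units of 5 mm. So 0.34 m is 68, -0.273 m is -54.6.

```bash
cat >> h.py <<'E'
def delta(x,y,z,yaw):
    "tool-frame row from the present pose to TCP (x,y,z), pointing down, yaw"
    from scipy.spatial.transform import Rotation as Q
    s=telemetry.state(); R=Q.from_euler('xyz',s['ee_rot']); d=R.inv().apply(np.array([x,y,z])-s['tool_pos'])
    r=(R.inv()*Q.from_euler('xyz',[np.pi,0,yaw])).as_rotvec()
    print('row',d.round(4).tolist(),r.round(3).tolist(),'j7',s['joint_positions'][6].round(2),'F',s['contact_force'].round(1))
E
```

>>> {"name": "send_path", "arguments": {"steps": {"offsets":[[68,-54.6,0,0,0,0],[68,-54.6,0,0,0,0],[68,-54.6,0,0,0,0],[68,-54.6,0,0,0,0],[68,-54.6,0,0,0,0],[68,-54.6,0,0,0,-0.12],[68,-54.6,0,0,0,-0.255],[68,-54.6,0,0,0,-0.255]]}}}

```text
clock: 1.3
tool_pos: [0.4242, -0.2455, 0.2317]
ee_rot: [-3.141, -0.004, 0.531]
contact_force: [0.3, -1.1, 0.1]
width: 0.999
grasp_force: 0.0
```

```bash
python3 -c "from h import *; delta(.470,.091,.22,.52)"
```

```text
row [0.2099, -0.2669, 0.0127] [-0.0, -0.004, 0.011] j7 -0.8 F [ 0.3 -1.1  0.1]
```

>>> {"name": "send_path", "arguments": {"steps": {"offsets":[[42,-53.4,2,0,0,0],[42,-53.4,2,0,0,0],[42,-53.4,2,0,0,0],[42,-53.4,2,0,0,0],[42,-53.4,2,0,0,0],[42,-53.4,2,0,0,0],[42,-53.4,2,0,0,0.01],[42,-53.4,2,0,0,0.01]]}}}

```text
clock: 2.3
tool_pos: [0.4697, 0.0831, 0.2212]
ee_rot: [3.14, 0.001, 0.507]
contact_force: [0.1, 0.0, -0.5]
width: 1.001
grasp_force: 0.0
```

```bash
python3 -c "from h import *; delta(.470,.091,.099,.52); cap('top','t1.png')
for n,z in (('top',.12),): pass"
```

```text
row [0.0042, -0.0069, 0.1222] [0.001, 0.001, -0.013] j7 -1.5 F [ 0.1  0.  -0.5]
```

>>> {"name": "send_path", "arguments": {"steps": {"offsets":[[0,0,10,0,0,0],[0,0,10,0,0,0],[0,0,10,0,0,0]]}}}

```text
clock: 2.72
tool_pos: [0.4703, 0.0843, 0.1722]
ee_rot: [3.141, -0.0, 0.508]
contact_force: [-0.2, -0.3, 0.7]
width: 1.001
grasp_force: 0.0
```

```bash
python3 -c "from h import *; delta(.470,.0905,.099,.52)"
```

```text
row [0.0027, -0.0056, 0.0732] [0.001, -0.0, -0.012] j7 -1.53 F [-0.2 -0.3  0.7]
```

Not lag: the commanded pose was a little off the measured one. I'll correct it while descending.

To row units: 0.073 m is 14.6, 0.06 m is 12.

>>> {"name": "send_path", "arguments": {"steps": {"offsets":[[0.6,-1.2,4,0,0,0],[0.6,-1.2,10,0,0,0],[0.6,-1.2,12,0,0,0],[0.6,-1.2,14.6,0,0,0],[0.6,-1.2,14.6,0,0,0]]}}}

```text
clock: 3.35
tool_pos: [0.4697, 0.0918, 0.0983]
ee_rot: [3.141, 0.0, 0.51]
contact_force: [-0.3, -0.3, 0.0]
width: 1.002
grasp_force: 0.0
```

>>> {"name": "send_path", "arguments": {"steps": {"offsets":[[0,0,0,0,0,0],[0,0,0,0,0,0],[0,0,0,0,0,0],[0,0,0,0,0,0],[0,0,0,0,0,0]]}, "aperture": 0.2, "grip_force": 40}}

```text
clock: 3.98
tool_pos: [0.4701, 0.0919, 0.0988]
ee_rot: [3.141, -0.001, 0.51]
contact_force: [0.4, -1.4, 5.4]
width: 0.432
grasp_force: 39.5
```

```bash
python3 -c "from h import *; delta(.470,.091,.099,.52)"
```

```text
row [-0.0005, 0.0008, -0.0002] [0.001, -0.001, -0.01] j7 -1.57 F [ 0.4 -1.4  5.4]
```

>>> {"name": "send_path", "arguments": {"steps": {"offsets":[[0,0,-4,0,0,0],[0,0,-12,0,0,0],[0,0,-20,0,0,0],[0,0,-20,0,0,0]]}}}

```text
clock: 4.47
tool_pos: [0.4712, 0.0924, 0.2005]
ee_rot: [3.14, -0.005, 0.51]
contact_force: [-0.1, -0.8, -3.3]
width: 0.43
grasp_force: 41.0
```

```bash
python3 -c "from h import *; delta(.445,-.0045,.199,.51)"
```

```text
row [-0.0701, 0.0718, 0.0012] [0.001, -0.005, -0.0] j7 -1.53 F [-0.1 -0.8 -3.3]
```

>>> {"name": "send_path", "arguments": {"steps": {"offsets":[[-7,7.2,0,0,0,0],[-14,14.4,0,0,0,0],[-14,14.4,0,0,0,0],[-14,14.4,6,0,0,0],[-14,14.4,12,0,0,0],[-14,14.4,12,0,0,0]]}}}

```text
clock: 5.22
tool_pos: [0.4418, -0.0043, 0.1362]
ee_rot: [-3.139, 0.005, 0.511]
contact_force: [-0.0, -0.6, -1.8]
width: 0.427
grasp_force: 41.0
```

```bash
python3 -c "from h import *; delta(.445,-.0045,.100,.51);c=cap('top');cap('scene','s2.png')
print([ (b,ray(c,*b[0],.164).round(4)) for b in blobs(c,172,5,(290,325,190,230))])"
```

```text
row [0.0029, 0.0018, 0.0362] [-0.003, 0.005, 0.001] j7 -1.41 F [-0.  -0.6 -1.8]
[]
```

View pics/s2.png

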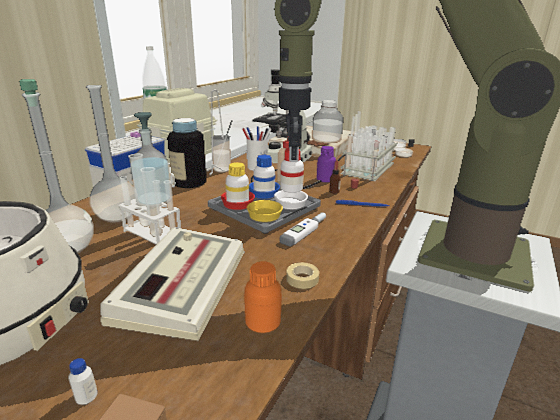

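The red bottle hangs upright over the white cup (291,178), and the yellow cup (265,210) is free. Next I lower it and release.

>>> {"name": "send_path", "arguments": {"steps": {"offsets":[[0.6,0.4,3,0,0,0],[0.6,0.4,6,0,0,0],[0.6,0.4,7.2,0,0,0],[0.6,0.4,7.4,0,0,0],[0.6,0.4,7.4,0,0,0]]}}}

```text
clock: 5.95
tool_pos: [0.4475, -0.0053, 0.1015]
ee_rot: [3.141, -0.001, 0.51]
contact_force: [-0.2, 0.1, -0.8]
width: 0.425
grasp_force: 41.2
```

>>> {"name": "send_path", "arguments": {"steps": {"offsets":[[0,0,0,0,0,0],[0,0,0,0,0,0],[0,0,0,0,0,0],[0,0,0,0,0,0]]}, "aperture": 1.0}}

```text
clock: 6.45
tool_pos: [0.4473, -0.0053, 0.1014]
ee_rot: [3.141, -0.0, 0.51]
contact_force: [-0.2, 0.3, 0.3]
width: 0.998
grasp_force: 0.0
```

>>> {"name": "send_path", "arguments": {"steps": {"offsets":[[0,0,-6,0,0,0],[0,0,-14,0,0,0],[0,0,-20,0,0,0],[0,0,-20,0,0,0]]}}}

```text
clock: 6.95
tool_pos: [0.4486, -0.0053, 0.2031]
ee_rot: [3.139, -0.004, 0.509]
contact_force: [-0.1, -0.7, -0.5]
width: 1.001
grasp_force: 0.0
```

```bash
python3 -c "from h import *; delta(.562,.0655,.200,.51)"
```

```text
row [0.1335, -0.0065, 0.0036] [0.002, -0.004, -0.001] j7 -1.37 F [-0.1 -0.7 -0.5]
```

To row units: -0.006 m is -1.2, 0.133 m is 26.6.

>>> {"name": "send_path", "arguments": {"steps": {"offsets":[[12,-0.6,0,0,0,0],[24,-1.2,0,0,0,0],[26.6,-1.4,0,0,0,0],[26.6,-1.4,6,0,0,0],[26.6,-1.4,10,0,0,0],[26.6,-1.4,10,0,0,0]]}}}

```text
clock: 7.7
tool_pos: [0.5574, 0.0647, 0.149]
ee_rot: [-3.14, 0.006, 0.51]
contact_force: [0.3, -0.4, 0.0]
width: 0.996
grasp_force: 0.0
```

```bash
python3 -c "from h import *; delta(.562,.0655,.0995,.51)
c=cap('top');print([(b,ray(c,*b[0],.124).round(4)) for b in blobs(c,172,5,(295,325,190,230))])"
```

```text
row [0.0046, 0.0016, 0.0495] [-0.001, 0.006, -0.0] j7 -1.45 F [ 0.3 -0.4  0. ]
[]
```

>>> {"name": "send_path", "arguments": {"steps": {"offsets":[[0.8,0.2,4,0,0,0],[0.8,0.2,8,0,0,0],[0.8,0.2,10,0,0,0],[0.8,0.2,10,0,0,0]]}}}

```text
clock: 8.25
tool_pos: [0.5635, 0.0667, 0.1006]
ee_rot: [-3.141, 0.001, 0.51]
contact_force: [-0.2, 0.4, -0.4]
width: 1.002
grasp_force: 0.0
```

>>> {"name": "send_path", "arguments": {"steps": {"offsets":[[0,0,0,0,0,0],[0,0,0,0,0,0],[0,0,0,0,0,0],[0,0,0,0,0,0],[0,0,0,0,0,0]]}, "aperture": 0.2, "grip_force": 40}}

```text
clock: 8.88
tool_pos: [0.5643, 0.0669, 0.102]
ee_rot: [3.141, -0.001, 0.51]
contact_force: [-1.3, 0.0, 6.1]
width: 0.431
grasp_force: 39.9
```

>>> {"name": "send_path", "arguments": {"steps": {"offsets":[[0,0,-4,0,0,0],[0,0,-12,0,0,0],[0,0,-20,0,0,0],[0,0,-20,0,0,0]]}}}

```text
clock: 9.38
tool_pos: [0.5659, 0.0672, 0.2041]
ee_rot: [3.14, -0.006, 0.51]
contact_force: [0.4, 0.6, -1.3]
width: 0.43
grasp_force: 40.3
```

```bash
python3 -c "from h import *; delta(.470,.0895,.200,.51)"
```

```text
row [-0.0729, -0.0663, 0.0035] [0.002, -0.006, -0.0] j7 -1.43 F [ 0.4  0.6 -1.3]
```

To row units: -0.066 m is -13.2, -0.072 m is -14.4.

>>> {"name": "send_path", "arguments": {"steps": {"offsets":[[-7,-6.4,0,0,0,0],[-14.4,-13.2,0,0,0,0],[-14.4,-13.2,0,0,0,0],[-14.4,-13.2,6,0,0,0],[-14.4,-13.2,12,0,0,0],[-14.4,-13.2,12,0,0,0]]}}}

```text
clock: 10.12
tool_pos: [0.4676, 0.0886, 0.1392]
ee_rot: [-3.141, 0.005, 0.51]
contact_force: [-0.2, 0.4, -1.4]
width: 0.429
grasp_force: 40.4
```

```bash
python3 -c "from h import *; delta(.471,.0905,.102,.51)
c=cap('top','t3.png');s=cap('scene');
p=cv2.cvtColor(s['pixels'],cv2.COLOR_RGB2BGR);cv2.imwrite('pics/c3.png',cv2.resize(p[110:240,200:350],None,fx=4,fy=4,interpolation=cv2.INTER_CUBIC))"
```

```text
row [0.004, 0.0, 0.0372] [-0.001, 0.005, -0.0] j7 -1.58 F [-0.2  0.4 -1.4]
```

View pics/c3.png

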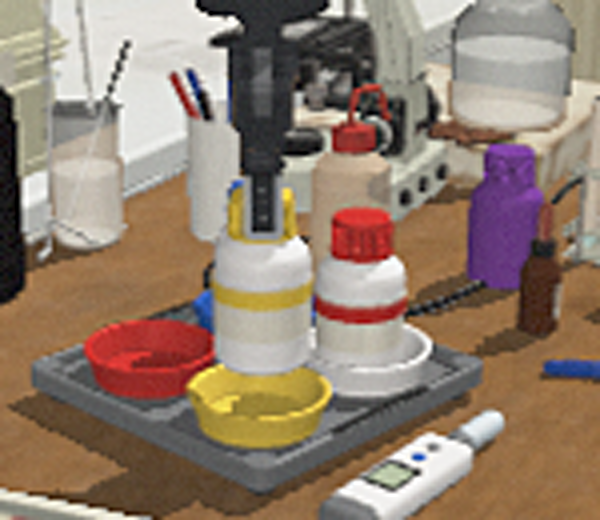

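Yellow hangs upright over the yellow cup (262,345), red stands in the white cup (360,300), and the red cup (150,360) is empty.

To row units: 0.037 m is 7.4, 0.03 m is 6.

>>> {"name": "send_path", "arguments": {"steps": {"offsets":[[0.4,0,3,0,0,0],[0.4,0,6,0,0,0],[0.4,0,7.4,0,0,0],[0.4,0,7.4,0,0,0],[0.4,0,7.4,0,0,0]]}}}

```text
clock: 10.85
tool_pos: [0.4709, 0.0903, 0.1046]
ee_rot: [3.141, -0.001, 0.51]
contact_force: [-0.4, -0.7, -1.0]
width: 0.432
grasp_force: 40.4
```

>>> {"name": "send_path", "arguments": {"steps": {"offsets":[[0,0,0,0,0,0],[0,0,0,0,0,0],[0,0,0,0,0,0],[0,0,0,0,0,0]]}, "aperture": 1.0}}

```text
clock: 11.35
tool_pos: [0.4707, 0.0902, 0.1044]
ee_rot: [3.141, -0.0, 0.51]
contact_force: [-0.6, -0.5, 0.0]
width: 1.002
grasp_force: 0.0
```

>>> {"name": "send_path", "arguments": {"steps": {"offsets":[[0,0,-6,0,0,0],[0,0,-14,0,0,0],[0,0,-20,0,0,0],[0,0,-20,0,0,0]]}}}

```text
clock: 11.85
tool_pos: [0.472, 0.0906, 0.2062]
ee_rot: [3.14, -0.005, 0.509]
contact_force: [0.1, -0.2, 0.6]
width: 0.999
grasp_force: 0.0
```

```bash
python3 -c "from h import *; delta(.447,-.0055,.200,.51)"
```

```text
row [-0.0687, 0.0717, 0.0059] [0.001, -0.005, -0.001] j7 -1.54 F [ 0.1 -0.2  0.6]
```

To row units: 0.071 m is 14.2, -0.067 m is -13.4.

>>> {"name": "send_path", "arguments": {"steps": {"offsets":[[-7,7.2,0,0,0,0],[-13.4,14.2,0,0,0,0],[-13.4,14.2,0,0,0,0],[-13.4,14.2,6,0,0,0],[-13.4,14.2,12,0,0,0],[-13.4,14.2,12,0,0,0]]}}}

```text
clock: 12.6
tool_pos: [0.4452, -0.0036, 0.1424]
ee_rot: [-3.139, 0.005, 0.511]
contact_force: [-0.5, 0.7, 0.2]
width: 0.997
grasp_force: 0.0
```

```bash
python3 -c "from h import *; delta(.447,-.0055,.1005,.51)"
```

```text
row [0.0009, 0.0027, 0.0419] [-0.002, 0.005, 0.001] j7 -1.43 F [-0.5  0.7  0.2]
```

To row units: 0.042 m is 8.4, 0.02 m is 4.

>>> {"name": "send_path", "arguments": {"steps": {"offsets":[[0,0.4,4,0,0,0],[0,0.4,8.4,0,0,0],[0,0.4,8.4,0,0,0],[0,0.4,8.4,0,0,0]]}}}

```text
clock: 13.1
tool_pos: [0.4483, -0.0058, 0.1031]
ee_rot: [3.141, -0.001, 0.51]
contact_force: [-0.0, 0.4, -0.1]
width: 1.001
grasp_force: 0.0
```

>>> {"name": "send_path", "arguments": {"steps": {"offsets":[[0,0,0,0,0,0],[0,0,0,0,0,0],[0,0,0,0,0,0],[0,0,0,0,0,0],[0,0,0,0,0,0]]}, "aperture": 0.2, "grip_force": 40}}

```text
clock: 13.72
tool_pos: [0.448, -0.0063, 0.1029]
ee_rot: [3.141, -0.001, 0.51]
contact_force: [-0.3, -0.8, 5.6]
width: 0.431
grasp_force: 39.3
```

>>> {"name": "send_path", "arguments": {"steps": {"offsets":[[0,0,-4,0,0,0],[0,0,-12,0,0,0],[0,0,-20,0,0,0],[0,0,-20,0,0,0]]}}}

```text
clock: 14.22
tool_pos: [0.4494, -0.0062, 0.2045]
ee_rot: [3.139, -0.005, 0.509]
contact_force: [-0.4, -0.5, -2.3]
width: 0.429
grasp_force: 41.1
```

```bash
python3 -c "from h import *; delta(.565,.065,.200,.51)"
```

```text
row [0.1356, -0.0057, 0.0052] [0.002, -0.005, -0.001] j7 -1.39 F [-0.4 -0.5 -2.3]
```

To row units: 0.136 m is 27.2, 0.1 m is 20.

>>> {"name": "send_path", "arguments": {"steps": {"offsets":[[10,-0.4,0,0,0,0],[20,-1,0,0,0,0],[27.2,-1.2,0,0,0,0],[27.2,-1.2,0,0,0,0],[27.2,-1.2,6,0,0,0],[27.2,-1.2,12,0,0,0],[27.2,-1.2,12,0,0,0]]}}}

```text
clock: 15.1
tool_pos: [0.56, 0.0641, 0.1394]
ee_rot: [-3.14, 0.008, 0.51]
contact_force: [-0.3, 0.4, -1.1]
width: 0.427
grasp_force: 40.9
```

```bash
python3 -c "from h import *; delta(.5655,.065,.103,.51)"
```

```text
row [0.0055, 0.002, 0.0364] [-0.002, 0.008, -0.0] j7 -1.48 F [-0.3  0.4 -1.1]
```

>>> {"name": "send_path", "arguments": {"steps": {"offsets":[[0.6,0,3,0,0,0],[0.6,0,6,0,0,0],[0.6,0,7.4,0,0,0],[0.6,0,7.4,0,0,0],[0.6,0,7.4,0,0,0]]}}}

```text
clock: 15.72
tool_pos: [0.5665, 0.0669, 0.1056]
ee_rot: [3.141, -0.001, 0.51]
contact_force: [0.0, 0.2, -2.5]
width: 0.428
grasp_force: 40.9
```

>>> {"name": "send_path", "arguments": {"steps": {"offsets":[[0,0,0,0,0,0],[0,0,0,0,0,0],[0,0,0,0,0,0],[0,0,0,0,0,0]]}, "aperture": 1.0}}

```text
clock: 16.23
tool_pos: [0.5662, 0.0669, 0.1054]
ee_rot: [3.141, -0.0, 0.51]
contact_force: [-0.5, -0.4, -0.3]
width: 1.004
grasp_force: 0.0
```

>>> {"name": "send_path", "arguments": {"steps": {"offsets":[[0,0,-6,0,0,0],[0,0,-14,0,0,0],[0,0,-24,0,0,0],[0,0,-24,0,0,0]]}}}

```text
clock: 16.73
tool_pos: [0.5688, 0.0675, 0.2292]
ee_rot: [3.139, -0.008, 0.51]
contact_force: [0.8, 0.0, -0.5]
width: 0.999
grasp_force: 0.0
```

```bash
python3 -c "from h import *; delta(.50,-.05,.225,-1.55); delta(.50,-.05,.225,1.55)"
```

```text
row [-0.1175, 0.069, 0.0034] [-0.007, -0.008, 2.059] j7 -1.44 F [ 0.8  0.  -0.5]
row [-0.1175, 0.069, 0.0034] [0.007, -0.006, -1.04] j7 -1.44 F [ 0.8  0.  -0.5]
```

```bash
python3 -c "from h import *; delta(.534,-.167,.23,1.6)
c=cap('top');s=cap('scene')
print(blobs(c,172,5,(355,400,165,200)),blobs(s,172,5,(278,300,130,155)))
for n,q,z in (('red',(172,5,(262,300,155,195)),.124),('yel',(20,33,(258,290,185,225)),.124)):
  print(n,[(b,) for b in blobs(c,*q)])
p=cv2.cvtColor(c['pixels'],cv2.COLOR_RGB2BGR);a=p[145:245,240:400]
q=cv2.cvtColor(s['pixels'],cv2.COLOR_RGB2BGR)[130:230,195:355]
cv2.imwrite('pics/c4.png',cv2.resize(np.vstack([a,q]),None,fx=3,fy=3,interpolation=cv2.INTER_CUBIC))"
```

```text
row [-0.1448, 0.1878, -0.0015] [0.007, -0.006, -1.09] j7 -1.44 F [ 0.8  0.  -0.5]
[([381.4, 177.08], [373, 174, 22, 9, 52])] [([289.15, 140.97], [283, 131, 15, 17, 110])]
red [(([283.29, 167.52], [277, 161, 14, 15, 160]),), (([281.42, 180.8], [269, 165, 29, 24, 215]),)]
yel [(([274.15, 208.35], [260, 192, 30, 29, 305]),), (([274.44, 202.55], [268, 196, 14, 14, 150]),)]
```

View pics/c4.png

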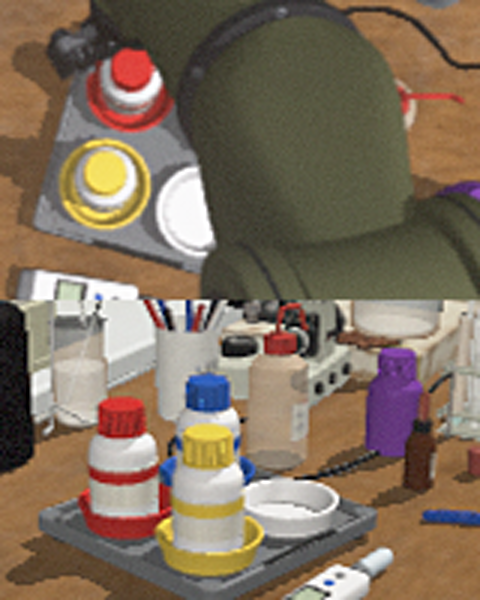

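All three buffers now stand upright in their own cups: red (130,70), yellow (103,172), and blue in the lower view (208,400). The wash bottle at (278,345, lower view) hasn't moved and the white cup is empty. Next is the wash bottle.

To row units: 0.188 m is 37.6, 0.156 m is 31.2.

>>> {"name": "send_path", "arguments": {"steps": {"offsets":[[-4.8,6.2,0,0,0,-0.18],[-9.6,12.4,0,0,0,-0.36],[-14.4,18.6,0,0,0,-0.54],[-19.2,25,0,0,0,-0.72],[-24,31.2,0,0,0,-0.9],[-29,37.6,0,0,0,-1.08],[-29,37.6,0,0,0,-1.09],[-29,37.6,0,0,0,-1.09]]}}}

```text
clock: 17.82
tool_pos: [0.5307, -0.1672, 0.2242]
ee_rot: [-3.14, -0.002, 1.599]
contact_force: [0.1, 0.7, 0.6]
width: 1.001
grasp_force: 0.0
```

```bash
python3 -c "from h import *; delta(.534,-.167,.16,1.6)"
```

```text
row [-0.0, 0.0034, 0.0642] [-0.002, -0.002, -0.001] j7 -0.19 F [0.1 0.7 0.6]
```

To row units: 0.107 m is 21.4, 0.09 m is 18.

>>> {"name": "send_path", "arguments": {"steps": {"offsets":[[0,0.6,5,0,0,0],[0,0.6,10,0,0,0],[0,0.6,15,0,0,0],[0,0.6,18,0,0,0],[0,0.6,21.4,0,0,0],[0,0.6,21.4,0,0,0]]}}}

```text
clock: 18.58
tool_pos: [0.5337, -0.1674, 0.1173]
ee_rot: [-3.14, -0.0, 1.6]
contact_force: [-0.0, -0.8, 0.3]
width: 1.0
grasp_force: 0.0
```

```bash
python3 -c "from h import *; delta(.534,-.167,.116,1.6)
s=cap('scene');p=cv2.cvtColor(s['pixels'],cv2.COLOR_RGB2BGR);cv2.imwrite('pics/c5.png',cv2.resize(p[90:220,220:350],None,fx=4,fy=4,interpolation=cv2.INTER_CUBIC))"
```

```text
row [0.0003, 0.0003, 0.0013] [-0.002, -0.0, 0.0] j7 -0.31 F [-0.  -0.8  0.3]
```

View pics/c5.png

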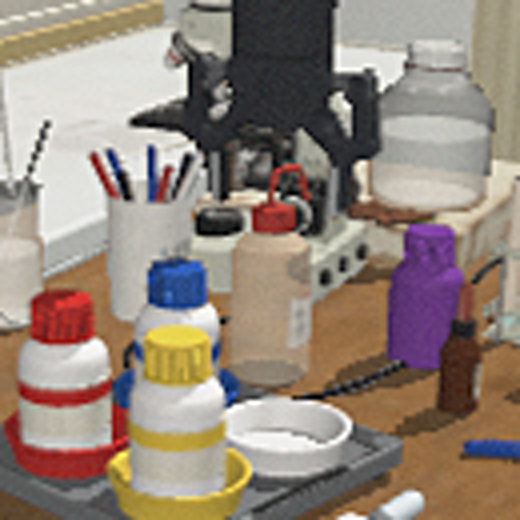

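The fingers stand either side of the collar (273,215) with the spout clear. Closing now.

>>> {"name": "send_path", "arguments": {"steps": {"offsets":[[0,0,0,0,0,0],[0,0,0,0,0,0],[0,0,0,0,0,0],[0,0,0,0,0,0],[0,0,0,0,0,0],[0,0,0,0,0,0]]}, "aperture": 0.2, "grip_force": 40}}

```text
clock: 19.38
tool_pos: [0.5351, -0.1679, 0.119]
ee_rot: [3.14, 0.0, 1.6]
contact_force: [-0.3, -0.1, 5.1]
width: 0.36
grasp_force: 39.6
```

>>> {"name": "send_path", "arguments": {"steps": {"offsets":[[0,0,-4,0,0,0],[0,0,-12,0,0,0],[0,0,-20,0,0,0],[0,0,-20,0,0,0]]}}}

```text
clock: 19.88
tool_pos: [0.5359, -0.168, 0.2207]
ee_rot: [3.136, 0.001, 1.599]
contact_force: [0.6, -0.2, -1.3]
width: 0.361
grasp_force: 40.3
```

```bash
python3 -c "from h import *; delta(.445,-.0054,.215,1.6)"
```

```text
row [0.1651, -0.0863, 0.005] [0.005, 0.001, -0.001] j7 -0.2 F [ 0.6 -0.2 -1.3]
```

To row units: 0.1 m is 20, -0.086 m is -17.2.

>>> {"name": "send_path", "arguments": {"steps": {"offsets":[[4,-8,0,0,0,0],[10,-16,0,0,0,0],[20,-17.2,0,0,0,0],[28,-17.2,0,0,0,0],[33,-17.2,0,0,0,0],[33,-17.2,0,0,0,0],[33,-17.2,5,0,0,0],[33,-17.2,5,0,0,0]]}}}

```text
clock: 20.88
tool_pos: [0.4416, -0.0073, 0.1916]
ee_rot: [-3.136, 0.002, 1.598]
contact_force: [-0.2, -0.8, -1.7]
width: 0.357
grasp_force: 40.5
```

```bash
python3 -c "from h import *; delta(.445,-.0054,.138,1.6)
c=cap('top');s=cap('scene')
p=cv2.cvtColor(s['pixels'],cv2.COLOR_RGB2BGR);cv2.imwrite('pics/c6.png',cv2.resize(p[90:240,200:350],None,fx=4,fy=4,interpolation=cv2.INTER_CUBIC))"
```

```text
row [0.0019, 0.0037, 0.0536] [-0.006, 0.002, -0.002] j7 -0.61 F [-0.2 -0.8 -1.7]
```

View pics/c6.png

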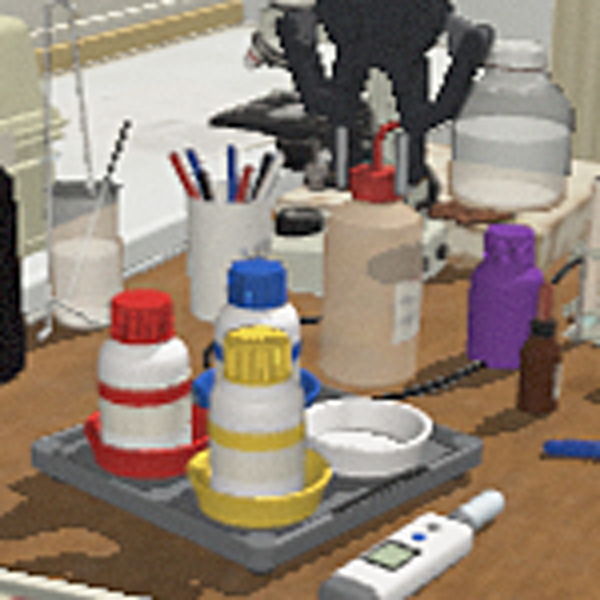

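```bash
python3 -c "from h import *; s=cap('scene'); t=telemetry.state()['tool_pos'];print(t,proj(s,[[t[0],t[1],t[2]+.013],[t[0],t[1],t[2]-.118],[.4449,-.0054,.038]]))"
```

```text
[ 0.44360873 -0.00618521  0.19344177] [[294.01454755 131.17120621]
 [292.49800493 181.45219897]
 [291.52002894 194.82212301]]
```

>>> {"name": "send_path", "arguments": {"steps": {"offsets":[[0.4,0.4,4,0,0,0],[0.4,0.4,7,0,0,0],[0.4,0.4,9,0,0,0],[0.4,0.4,10,0,0,0],[0.4,0.4,10,0,0,0],[0.4,0.4,10,0,0,0]]}}}

```text
clock: 21.78
tool_pos: [0.4458, -0.0034, 0.1437]
ee_rot: [3.141, 0.0, 1.6]
contact_force: [0.1, -0.4, -1.9]
width: 0.361
grasp_force: 40.5
```

```bash
python3 -c "from h import *; delta(.4455,-.0054,.138,1.6)"
```

```text
row [-0.002, -0.0004, 0.0057] [0.001, 0.0, -0.0] j7 -0.71 F [ 0.1 -0.4 -1.9]
```

>>> {"name": "send_path", "arguments": {"steps": {"offsets":[[-0.4,-0.2,0.6,0,0,0],[-0.4,-0.2,1.2,0,0,0],[-0.4,-0.2,1.2,0,0,0]]}}}

```text
clock: 22.15
tool_pos: [0.4451, -0.0055, 0.1378]
ee_rot: [3.14, 0.001, 1.6]
contact_force: [1.0, 0.0, 6.4]
width: 0.367
grasp_force: 41.3
```

```bash
python3 -c "from h import *; delta(.445,-.0054,.138,1.6)"
```

```text
row [0.0001, -0.0001, -0.0002] [0.001, 0.001, -0.0] j7 -0.72 F [1.  0.  6.4]
```

Contact with the cup floor: the force went from −1.9 to +6.4 N. I'll release, go straight up, then move clear towards the robot's right.

>>> {"name": "send_path", "arguments": {"steps": {"offsets":[[0,0,0,0,0,0],[0,0,0,0,0,0],[0,0,0,0,0,0],[0,0,0,0,0,0]]}, "aperture": 1.0}}

```text
clock: 22.65
tool_pos: [0.4446, -0.0054, 0.1372]
ee_rot: [-3.142, 0.0, 1.6]
contact_force: [0.7, -0.5, -0.5]
width: 1.001
grasp_force: 0.0
```

>>> {"name": "send_path", "arguments": {"steps": {"offsets":[[0,0,-6,0,0,0],[0,0,-12,0,0,0],[0,0,-20,0,0,0],[0,0,-28,0,0,0],[0,0,-28,0,0,0]]}}}

```text
clock: 23.28
tool_pos: [0.4463, -0.005, 0.2797]
ee_rot: [3.135, -0.0, 1.599]
contact_force: [-0.3, -1.1, -0.2]
width: 1.001
grasp_force: 0.0
```

>>> {"name": "send_path", "arguments": {"steps": {"offsets":[[-12,0,0,0,0,0],[-24,0,0,0,0,0],[-36,0,0,0,0,0],[-48,0,0,0,0,0],[-60,0,0,0,0,0],[-60,0,0,0,0,0],[-60,0,0,0,0,0]]}}}

```text
clock: 24.15
tool_pos: [0.4528, -0.3042, 0.2762]
ee_rot: [-3.14, -0.002, 1.6]
contact_force: [-0.4, 0.4, -0.6]
width: 0.997
grasp_force: 0.0
```

```bash
python3 - <<'E'
from h import *
c=cap('top');s=cap('scene')
p=cv2.cvtColor(c['pixels'],cv2.COLOR_RGB2BGR);q=cv2.cvtColor(s['pixels'],cv2.COLOR_RGB2BGR)
cv2.imwrite('pics/c7.png',cv2.resize(np.hstack([p[145:245,240:360],q[120:220,205:325]]),None,fx=3.3,fy=3.3,interpolation=cv2.INTER_CUBIC))
for k,w in dict(red=(.5643,.0649),yellow=(.4694,.0895),blue=(.5397,-.03)).items(): print(k,proj(c,[*w,.124]),proj(s,[*w,.124]))
print('rinse collar top',proj(c,[.4449,-.0054,.150]),proj(s,[.4449,-.0054,.150]))
for n,h in dict(red=(172,5),yel=(20,33),blue=(105,128)).items(): print(n,[b for b in blobs(c,*h,(255,345,155,225))])
E
```

```text
red [[284.15837959 167.70441576]] [[237.41300304 163.65949717]]
yellow [[274.62412429 202.3275484 ]] [[265.4241099  172.97870988]]
blue [[319.05659015 177.1791093 ]] [[264.66529556 155.30571377]]
rinse collar top [[310.65684633 210.92873887]] [[292.73690606 153.54432016]]
red [([283.51, 167.48], [277, 160, 14, 16, 163]), ([283.34, 178.29], [269, 161, 30, 28, 266]), ([313.76, 210.02], [305, 205, 31, 12, 137])]
yel [([273.89, 208.17], [260, 191, 30, 30, 301]), ([274.46, 202.51], [268, 196, 14, 14, 151])]
blue [([316.93, 181.27], [302, 168, 29, 29, 331])]
```

View pics/c7.png

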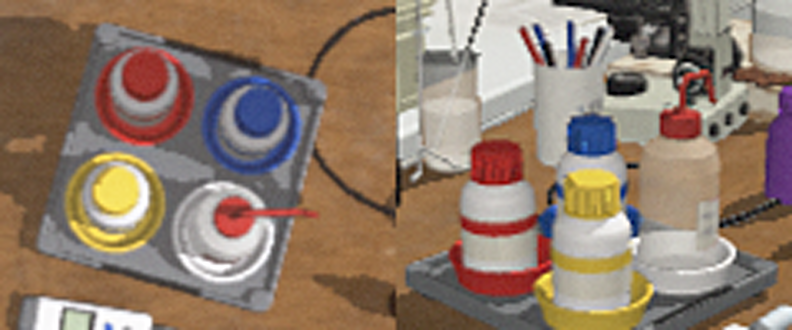

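All four stand upright in their own cups: red (145,75), yellow (115,193), blue (258,112) and the wash bottle (232,216). Each cap or collar is within about 2 px of its cup centre, and the gripper is clear. Handing in.

```bash
python3 -c "from bench import env; print(env.close_job())"
```

```text
the job is handed in; nothing more can be done
None
```

I handed the job in at about 24 s on the robot's clock: in the last pictures all three buffers stand upright in the cups of their own colour and the wash bottle in the white cup, all released with the gripper clear; no verdict was returned.

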